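# Start an enamel cure: shut the curing box and set its timer

## Robot

A 6-joint arm with a two-finger parallel gripper is mounted at the origin on the work surface. World frame = base frame: x ahead of the robot, y to its left, z up, the work surface at z = 0. Lengths are in m, angles in rad, forces in N, time in s.
With the tool pointing down it reaches from about 0.225 to 0.875 m from the base axis. Payload 3.4 kg.
Tool frame: the origin (TCP) lies at the very end of the fingers, on their centre line; the grasp point (between the pads) lies 19 mm behind it (manip.tcp_to_grasp is the distance from the TCP to the grasp point, in m); z points along the fingers, y is the line along which they close (so a half turn about z gives the same grasp; the last joint's range is limited). The gripper opens to 85 mm and grips with 20 to 120 N. Pads are 22 mm wide; open, the fingers measure 114 mm over their backs; the gripper's body (76 mm by 85 mm) begins 54 mm behind the grasp point. The pads swing forward as they close: fully open they stand 13 mm farther back than shut.
Start: joints at [1.067, 0.276, 1.505, -0, 1.361, -0.121], TCP at [0.215, 0.533, 0.204] pointing down, gripper open.
Joint ranges: [-2.89, 2.89], [-0.75, 2.08], [0.22, 2.7], [-1.18, 4.32], [0.11, 2.71], [-2.7, 2.7]. Speed limits (rad/s): [2.57, 2.57, 3.14, 3.14, 3.14, 3.14].

## Interface

Orientations are given as a unit quaternion [w, x, y, z].
In Python, from rig import status, get_image, job, manip gives the robot as it stands.
- The arm moves only by the tool apply_moves, never from a script. Its arguments are lists of equal length, an entry for each row: "xyz": the shift along the tool's x, y, z each as a share of 0.3 m, from -1 to 1, a list of three; "rot": the turn, a rotation vector about the tool's x, y, z each as a share of 60 degrees, from -1 to 1, a list of three; "hand": the opening, from -1 (shut) to 1 (fully open). A call has 1 to 8 rows; each row shifts and turns the commanded pose from where the row before left it, along the tool's axes as they then stand; what a row does not reach is not made up. A row lasts 1/8 s, in which the tool goes at most 62.5 mm and 10.7 degrees, less where a joint would pass 70% of its speed; a pose out of reach is approached as far as the arm can. A call with a number of a shift or a turn outside -1 to 1 is refused whole. A call with a gripper value outside its range is refused whole. The fingers move at their own pace and stop on an object; "force" is the grip in N (left out, the last holds). Time passes only in rows, so rows that do not move let the fingers close. It gives the time, the measured TCP pose, the force, the opening and the grip force at its end, in the units of the state.
- status.get_state(): the state, without advancing time (a new reading comes with each control period).
- get_image(name): name is "side" or "top"; returns a dict with "pixels" (384x512x3 uint8, red, green, blue), "fovy" (degrees; the focal length in pixels is half the picture's height over the tangent of half this angle, whatever the lens; pixels are square), "cx", "cy" (the principal point, pixels), "origin" and "orientation" of the camera in the world. Camera axes: x right, y down, z forward; pixel columns grow to the right and rows downward; lengths in m; the calibration is good to about 2 mm. A picture is of the moment at which its call begins. There is no depth.
- job.sign_off(): hands the job in; it is judged then, once.
The state is a dict: "clock": time; "qpos": joint angles; "qd": joint speeds; "effort": joint torques, N m; "position": TCP position; "ee_rot": TCP orientation; "contact_force": force on the tool from outside, world axes, zero at the start; "moment": the same for the moment, N m; "width": finger opening in m; "gripper_force": force on a finger pad.
Only numpy, scipy, OpenCV 4.12 (cv2) and the standard library are available. Lean on these libraries where they do the work, as an engineer would, in place of code of your own. Each camera call takes 0.05 s, during which the arm holds its last target. There are 200 camera calls.

## Task

Shut the UV curing box over the freshly enamelled bangle: lower the lid under control without letting it drop, and press it fully home past its sprung catch. Then, with the lid shut, turn the timer dial clockwise until its white pointer lines up with the red mark on the ring around it. Leave the bangle and the other things on the bench where they are.

Things in the scene. Friction and masses are not known exactly. Their poses are not given: they have to be found in the camera images.
- curebox: White UV curing box, fixed to the bench: an open chamber 150 (x) x 180 (y) mm, 90 mm high, walls 6 mm, and joined to its right side (-y) a control deck 150 x 145 mm, 75 mm high, with the timer dial. Origin at the underside of the chamber's centre; x points to the hinge side (away from the robot at yaw 0), y left, z up.
- lid (a joint): Lid angle in rad: 0 shut, pi/2 upright. Lid 150 x 180 x 10 mm, 0.35 kg, amber window, hinged on the box's far top edge. Stays up when nearly upright, falls if let go below about 1.2 rad. At about 0.1 rad a keeper under its front edge meets a sprung roller in the front wall and it rests there, 15 mm open; it takes 12 N down at the bar or 17 N at the front edge to push it past, to 0.
- lid_hinge (a point): Point on the hinge axis in the middle of the lid's width: 75 mm behind the chamber's centre (+x of the box), 90.5 mm above the bench. The axis runs along the box's y.
- lid_bar (a point): Middle of the lid's round steel handle bar, 12 mm thick, 100 mm long, along the hinge direction, on two arms 42 mm out beyond the lid's free edge (gap 36 mm). 192 mm from the hinge axis and 5 mm to the lid's outer side. Lid shut: in front of the box, 95.5 mm above the bench; lid upright: on top. Site axes turn with the lid: y along the bar; x, lid shut, is the box's x.
- lid_top (a point): Point on the lid's outer face, in the middle of its width, 15 mm in from the free edge: a place to press the lid home (100.5 mm above the bench when shut).
- dial (a joint): Angle of the timer dial in rad, growing clockwise seen from above, 0 with the pointer towards the box's -x (front), end stops at 0 and 5. It stays where it is left.
- dial_axis (a point): On the dial's upright axis, 30 mm above the deck, 105 mm above the bench, 172 mm to the right (-y) of the chamber's centre. The dial: a black disc 67 mm across, 6 mm thick, with a grip bar 60 mm long, 14 mm wide, 32 mm high across it (top 113 mm above the bench). A white pointer lies at one end of the bar. Site x runs along the bar, away from the pointer.
- dial_pointer (a point): Outer tip of the dial's white pointer, 36 mm from the dial's axis.
- mark (a joint): Angle of the index ring with the red mark around the dial, in rad, measured as the dial's: the pointer is on the mark when both joints read the same. It does not move during the job.
- red_mark (a point): Inner end of the red mark on the aluminium ring around the dial, 36 mm from the dial's axis.
- bangle: Green enamelled bangle, 66 mm across, 14 mm high, lying loose on the chamber's floor, 6 mm above the bench. Origin at the centre of its underside. Leave alone.
- jar: Glass jar with black cap, 66 mm across, 85 mm high, to the left of the box. Origin at the centre of its underside. Bystander.
- cup: Pink cup, 68 mm across, 50 mm high, left in front of the box. Origin at the centre of its underside. Bystander.
- mandrel: Steel ring mandrel, 200 mm long, 26 mm thick, lying along its x to the right of the deck. Origin on the bench under its middle. Bystander.
- burnisher: Burnisher with a round wooden handle, 145 mm long, 36 mm thick, lying in front of the deck along its x. Origin on the bench under its middle. Bystander.
- bowl: Light blue bowl, 150 mm across, 50 mm high. Origin at the centre of its underside. Bystander.
- mallet: Wooden mallet, 240 mm long, lying on the bench. Origin on the bench under it. Bystander.

How it is judged:
By the outcome, as a careful person would: the job done as asked, in the order asked, and still so for the second after the job is handed in, with the robot touching nothing.
It also fails if it takes over 72 s, if anything falls off the work surface, if the arm or the gripper's body presses on something with over 40 N, if the wrist force passes 120 N, or if a joint passes its speed limit or range.

## Working session

There is one attempt and no reset: what is moved stays moved. The work goes in short steps, Python scripts to look and compute and a tool call to move; the robot and the scene stay as the last step left them, time stands still between calls to the robot, and variables do not carry over. Pictures are saved under pics/ and viewed, at most 10 in all, crops included, and the job is handed in when it is done.

Besides the shell and the picture viewer there is one more tool, called after "Emit:" as name(argument=value, ...) on one line, values as JSON. apply_moves: Moves the arm, as the interface text tells. Its arguments: {"type":"object","properties":{"xyz":{"type":"array","items":{"type":"array","items":{"type":"number","minimum":-1,"maximum":1}}},"rot":{"type":"array","items":{"type":"array","items":{"type":"number","minimum":-1,"maximum":1}}},"hand":{"type":"array","items":{"type":"number"}},"force":{"type":"number"}},"required":["xyz","rot","hand"]}

```bash
mkdir -p pics; ls
python3 - <<'E'
from rig import status,get_image
import cv2,pickle
for n in("side","top"):
    d=get_image(n); cv2.imwrite(f"pics/{n}0.png",d["pixels"][:,:,::-1]); pickle.dump(d,open(f"{n}0.pkl","wb"))
    print({k:v for k,v in d.items() if k!="pixels"})
print(status.get_state())
E
```

```text
pics
{'fovy': 57.17767234853047, 'cx': 255.15810904772871, 'cy': 197.50056020938717, 'origin': array([ 0.42183356, -0.69037653,  0.85041689]), 'orientation': array([-0.35427019,  0.93043369, -0.08635414,  0.03645191])}
{'fovy': 52.75299748399416, 'cx': 259.0195071466928, 'cy': 188.6078012910134, 'origin': array([ 0.41293322, -0.02516519,  1.05052887]), 'orientation': array([-0.05217368,  0.71491959, -0.69569997,  0.04657723])}
{'clock': 0.1, 'qpos': array([ 1.06697640e+00,  2.76547315e-01,  1.50600256e+00,  1.50652869e-05,
        1.36066039e+00, -1.21037337e-01]), 'qd': array([-0.00078229, -0.00176217, -0.0010069 , -0.00077608,  0.00031493,
       -0.00133675]), 'effort': array([ 2.12233717e-03, -4.17698014e+01, -2.46403581e+01, -2.99542726e-04,
        5.84758542e-03, -4.41373999e-06]), 'position': array([0.21454264, 0.53294129, 0.20301893]), 'ee_rot': array([-2.55612652e-04,  1.90226458e-01,  9.81739905e-01, -7.67388746e-04]), 'contact_force': array([0.72759271, 0.00760954, 0.49022035]), 'moment': array([0.07908289, 0.05668588, 0.01315611]), 'gripper_force': 0.0, 'width': 0.08521082777717236}
```

View pics/top0.png

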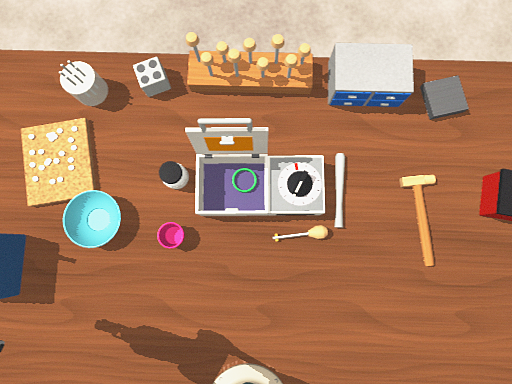

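View pics/side0.png

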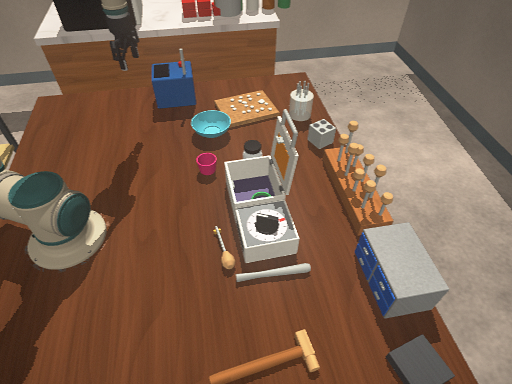

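The top view shows the box at about (195-325, 125-215) with its lid upright, the bar at (225,121) and the dial at (300,184). I'll enlarge the box in both views.

Run:
```python
import cv2,numpy as np
a=cv2.imread("pics/top0.png")[110:225,180:340]; b=cv2.imread("pics/side0.png")[105:265,215:305]
cv2.imwrite("pics/c1.png",cv2.resize(a,None,fx=5,fy=5,interpolation=cv2.INTER_CUBIC))
cv2.imwrite("pics/c2.png",cv2.resize(b,None,fx=3.7,fy=3.7,interpolation=cv2.INTER_CUBIC))
```

```text
(no output)
```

View pics/c1.png

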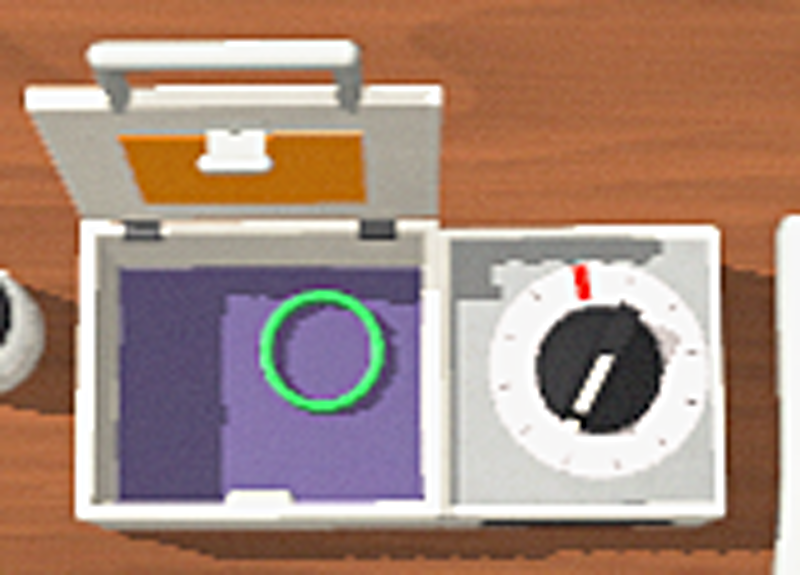

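View pics/c2.png

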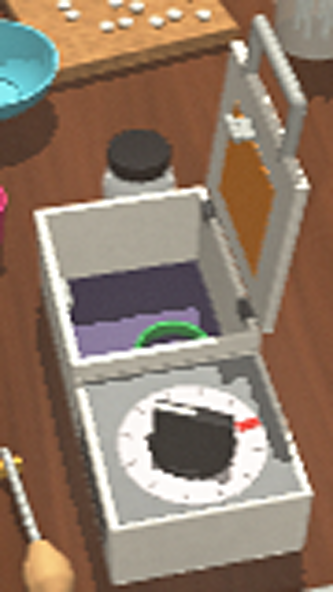

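The crops show the box corners, lid and bar clearly. The pointer is at front-left, from (578,410) to (607,355) in crop 1, and the mark is near (583,283), at the back. Next I'll fit the box pose.

```bash
cat > h.py <<'E'
import numpy as np,pickle
from scipy.spatial.transform import Rotation as R
from scipy.optimize import least_squares
def proj(d,P):
    q=d["orientation"];M=R.from_quat([*q[1:],q[0]]).as_matrix()
    c=(np.atleast_2d(P)-d["origin"])@M
    f=192/np.tan(np.radians(d["fovy"]/2))
    return np.c_[d["cx"]+f*c[:,0]/c[:,2],d["cy"]+f*c[:,1]/c[:,2]]
T,S=[pickle.load(open(n+"0.pkl","rb")) for n in("top","side")]
def box(p,P): # box->world
    P=np.atleast_2d(P);return np.c_[P[:,:2]@R.from_euler('z',p[2]).as_matrix()[:2,:2].T+p[:2],P[:,2]]
def lid(a,u,y,v): # u from hinge along the lid, v outward (up when shut)
    return [.075-u*np.cos(a)+v*np.sin(a),y,.0905+u*np.sin(a)+v*np.cos(a)]
E
python3 - <<'E'
from h import *
t=lambda c:((np.array(c)+.5)/5-.5+[180,110]); s=lambda c:((np.array(c)+.5)/3.7-.5+[215,105])
F=lambda x,y,z:(lambda a:[x,y,z])
tops=[(F(-.075,.09,.09),(77,517)),(F(.075,.09,.09),(80,219)),(F(.075,-.235,.075),(718,228)),(F(-.075,-.235,.075),(722,515)),
 (lambda a:lid(a,.192,.05,.005),(95,54)),(lambda a:lid(a,.192,-.05,.005),(352,54)),(lambda a:lid(a,.15,.09,.005),(28,97)),(lambda a:lid(a,.15,-.09,.005),(441,97))]
sides=[(F(-.075,.09,.09),(37,212)),(F(.075,-.235,.075),(306,490)),(F(-.075,-.235,.075),(108,502)),(F(-.075,-.235,0),(115,582)),
 (lambda a:lid(a,.192,.05,.005),(257,22)),(lambda a:lid(a,.192,-.05,.005),(294,112))]
def res(p):
    r=[]
    for d,L,f in((T,tops,t),(S,sides,s)):
        for g,c in L: r+=list(proj(d,box(p,g(p[3])))[0]-f(c))
    return np.array(r)
o=least_squares(res,[.45,0.05,0,1.5],loss='soft_l1');p=o.x;print(p);print(res(p).reshape(-1,2).round(1))
# dial
ring=t((600,370))
for z in(.078,.113):
    print(z,proj(T,box(p,[0,-.172,z]))[0], 'crop',(proj(T,box(p,[0,-.172,z]))[0]-[180,110]+.5)*5-.5,'side',(proj(S,box(p,[0,-.172,z]))[0]-[215,105]+.5)*3.7-.5)
def at(th,z,r): return box(p,[-r*np.cos(th),-.172+r*np.sin(th),z])
for name,zz,c,cs in(("ptr",(.113,.10,.083),(576,411),(156,402)),("mark",(.077,.08),(584,299),(237,426))):
    for z in zz:
        o2=least_squares(lambda q:(proj(T,at(q[0],z,.036))[0]-t(c)),[.4 if name=="ptr" else 2.9])
        o3=least_squares(lambda q:(proj(S,at(q[0],z,.036))[0]-s(cs)),[.4 if name=="ptr" else 2.9])
        print(name,z,o2.x,o2.fun.round(2),o3.x,o3.fun.round(2))
np.save("p.npy",p)
E
```

```text
[0.56160998 0.05553969 0.02647148 1.66786212]
[[-0.7 -0.7]
 [ 0.2 -0.1]
 [-0.3 -0.6]
 [ 0.2  0.2]
 [ 1.3  0.4]
 [-1.6  0.3]
 [-0.8 -0.4]
 [-0.3 -0.4]
 [-0.7 -0.4]
 [ 1.3  1.5]
 [-0.3  8. ]
 [-1.7  1.5]
 [-0.   0.6]
 [ 0.2 -1.6]]
0.078 [298.88873268 183.22301778] crop [596.4436634  368.11508891] side [189.71907939 442.08623655]
0.113 [300.25943452 181.03520642] crop [603.29717262 357.1760321 ] side [191.14156267 412.63696979]
ptr 0.113 [0.47487413] [-1.11  2.2 ] [0.65671227] [-2.64 -1.63]
ptr 0.1 [0.46713458] [-1.45  2.91] [0.92137934] [-0.77 -0.86]
ptr 0.083 [0.4552154] [-1.85  3.82] [1.11888667] [1.   1.65]
mark 0.077 [2.98155347] [0.02 0.14] [2.9537537] [-0.99  0.58]
mark 0.08 [2.97165149] [-0.01 -0.06] [3.00008496] [-0.68  0.36]
```

Emit:
apply_moves(xyz=[[0,0,-0.083],[0,0,-0.083],[0,0,-0.083],[0,0,-0.083],[0,0,-0.083],[0,0,-0.083],[0,0,-0.083],[0,0,-0.083]], rot=[[0,0,0.139],[0,0,0.139],[0,0,0.139],[0,0,0.139],[0,0,0.139],[0,0,0.139],[0,0,0.139],[0,0,0.139]], hand=[1,1,1,1,1,1,1,1])

```text
clock: 1.1
position: [0.2147, 0.5332, 0.4033]
ee_rot: [0.0, 0.7, 0.714, -0.0]
contact_force: [0.6, 1.0, 0.5]
width: 0.0852
gripper_force: 0.0
```

```bash
cat >> h.py <<'E'
p=None
try:p=np.load("p.npy")
except Exception:pass
def togo(pos,yaw):
    """shares left to TCP pos; tool down with tool y at world angle yaw"""
    from rig import status
    s=status.get_state();q=s["ee_rot"];M=R.from_quat([*q[1:],q[0]])
    y=np.array([np.cos(yaw),np.sin(yaw),0]);z=np.array([0,0,-1.]);G=np.c_[np.cross(y,z),y,z]
    rv=(M.inv()*R.from_matrix(G)).as_rotvec(degrees=True)/60
    print("t",s["clock"],"pos",s["position"].round(4),"F",s["contact_force"].round(1),"w",round(s["width"],4),"q6",s["qpos"][5].round(2))
    print("xyz share",(M.inv().apply(np.array(pos)-s["position"])/.3).round(4),"rot",rv.round(4))
def bar(a): return box(p,lid(a,.192,0,.005))[0]
E
python3 - <<'E'
from h import *
b=bar(p[3]);print(b)
togo(b+[0,0,.10],p[2])
E
```

```text
[0.66015929 0.05814904 0.28111165]
t 1.1 pos [0.2147 0.5332 0.4033] F [0.6 1.  0.5] w 0.0852 q6 1.05
xyz share [-1.611   1.4551  0.0746] rot [-0.0005  0.0008 -0.0074]
```

Emit:
apply_moves(xyz=[[-0.1,0.09,0],[-0.1,0.09,0],[-0.1,0.09,0],[-0.1,0.09,0],[-0.1,0.09,0],[-0.1,0.09,0],[-0.1,0.09,0],[-0.1,0.09,0]], rot=[[0,0,0],[0,0,0],[0,0,0],[0,0,0],[0,0,0],[0,0,0],[0,0,0],[0,0,-0.007]], hand=[1,1,1,1,1,1,1,1])

```text
clock: 2.1
position: [0.437, 0.2974, 0.4026]
ee_rot: [-0.0, 0.696, 0.718, -0.0]
contact_force: [0.6, 0.6, -0.1]
width: 0.0854
gripper_force: 0.0
```

Emit:
apply_moves(xyz=[[-0.1,0.09,0],[-0.1,0.09,0],[-0.1,0.09,0],[-0.1,0.09,0],[-0.1,0.09,0],[-0.1,0.09,0],[-0.1,0.09,0],[-0.1,0.09,0]], rot=[[0,0,0],[0,0,0],[0,0,0],[0,0,0],[0,0,0],[0,0,0],[0,0,0],[0,0,0]], hand=[1,1,1,1,1,1,1,1])

```text
clock: 3.1
position: [0.6604, 0.0643, 0.4024]
ee_rot: [-0.0, 0.696, 0.718, -0.0]
contact_force: [0.0, 0.6, 1.2]
width: 0.086
gripper_force: 0.0
```

Run:
```python
from h import *
b=bar(p[3])
togo(b+[0,0,-.019],p[2])
from rig import get_image
import cv2
d=get_image("side");cv2.imwrite("pics/s1.png",cv2.resize(d["pixels"][50:250,200:350,::-1],None,fx=3,fy=3,interpolation=cv2.INTER_CUBIC))
```

```text
t 3.1 pos [0.6604 0.0643 0.4024] F [0.  0.6 1.2] w 0.086 q6 -0.04
xyz share [-0.0206 -0.0009  0.4675] rot [-0.001  -0.0003  0.0041]
```

View pics/s1.png

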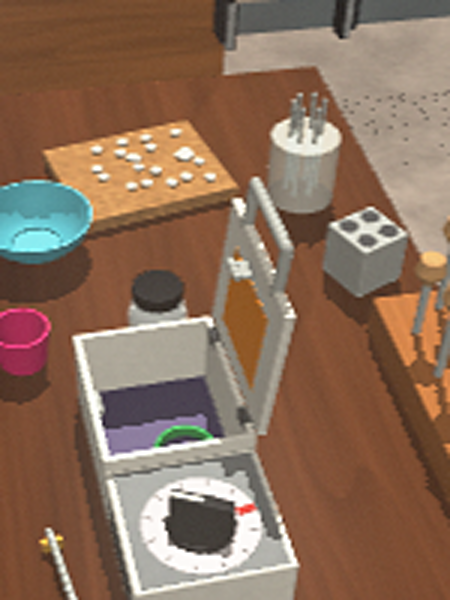

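Run:
```python
from h import *
from rig import status,get_image
import cv2
s=status.get_state();print(s["clock"],s["position"],proj(S,s["position"]),proj(T,s["position"]),proj(S,[.2145,.533,.203]),proj(S,bar(p[3])))
d=get_image("side");print(d["origin"],d["orientation"],d["fovy"])
cv2.imwrite("pics/s2.png",d["pixels"][:,:,::-1])
```

```text
3.15 [0.66410673 0.05957674 0.4003799 ] [[294.27991572  80.8564386 ]] [[216.93843336  97.30990752]] [[132.73330592  74.22852119]] [[289.00904754 121.87535854]]
[ 0.42183356 -0.69037653  0.85041689] [-0.35427019  0.93043369 -0.08635414  0.03645191] 57.17767234853047
```

View pics/s2.png

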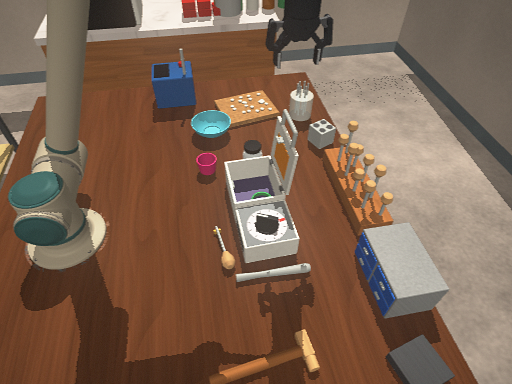

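The side view shows the open gripper above the lid with its tips near (280,60) and (322,62), about 20 px above the projected TCP at (294,81). I'll check the calibration against the robot base and the fingers in both views.

Run:
```python
from h import *
from rig import status,get_image
import cv2
s=status.get_state();P=s["position"];q=s["ee_rot"];M=R.from_quat([*q[1:],q[0]])
for k in(0,.013,.03,.06):
  for w in(-.043,.043): 
    X=P+M.apply([0,w,-k]);print(k,w,proj(S,X)[0].round(0),proj(T,X)[0].round(0))
print("base",proj(S,[0,0,0]),proj(T,[0,0,0]),proj(T,[0.0,0,.15]))
a=get_image("side")["pixels"][30:140,210:370,::-1];b=get_image("top")["pixels"][20:160,130:330,::-1]
f=lambda i,w:cv2.resize(i,None,fx=w,fy=w,interpolation=cv2.INTER_CUBIC)
A,B=f(a,2.5),f(b,2)
C=np.zeros((max(A.shape[0],B.shape[0]),A.shape[1]+B.shape[1],3),np.uint8);C[:A.shape[0],:A.shape[1]]=A;C[:B.shape[0],A.shape[1]:]=B
cv2.imwrite("pics/c3.png",C);print(status.get_state()["position"])
```

```text
0 -0.043 [276.  82.] [215. 122.]
0 0.043 [310.  79.] [216.  75.]
0.013 -0.043 [276.  77.] [214. 120.]
0.013 0.043 [311.  74.] [215.  72.]
0.03 -0.043 [277.  71.] [213. 116.]
0.03 0.043 [312.  67.] [214.  67.]
0.06 -0.043 [278.  59.] [211. 110.]
0.06 0.043 [313.  55.] [212.  59.]
base [[ 67.61480727 237.17145617]] [[247.09355721 407.0220999 ]] [[244.55349595 436.19597663]]
[0.65979383 0.06485909 0.40167856]
```

View pics/c3.png

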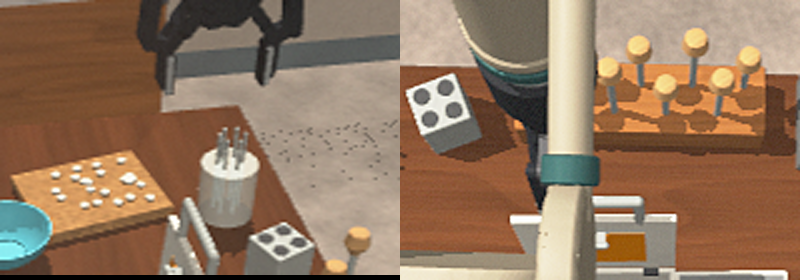

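The fingertips sit at about (278,67) and (316,64), roughly 10 px above the prediction. Horizontally they line up with the bar. I'll descend slowly and look again.

Emit:
apply_moves(xyz=[[-0.008,0,0.06],[-0.008,0,0.06],[0,0,0.06],[0,0,0.06],[0,0,0.06],[0,0,0.06],[0,0,0.05],[0,0,0]], rot=[[0,0,0],[0,0,0],[0,0,0],[0,0,0],[0,0,0],[0,0,0],[0,0,0],[0,0,0]], hand=[1,1,1,1,1,1,1,1])

```text
clock: 4.3
position: [0.6586, 0.0613, 0.279]
ee_rot: [-0.001, 0.696, 0.718, -0.001]
contact_force: [0.2, 0.3, -0.3]
width: 0.0854
gripper_force: 0.0
```

Run:
```python
from h import *
from rig import get_image
import cv2
togo(bar(p[3])+[0,0,-.019],p[2])
a=get_image("side")["pixels"][60:210,220:360,::-1];b=get_image("top")["pixels"][80:230,160:300,::-1]
f=lambda i,w:cv2.resize(i,None,fx=w,fy=w,interpolation=cv2.INTER_CUBIC)
cv2.imwrite("pics/c4.png",np.hstack([f(a,2.8),f(b,2.8)]))
P=bar(p[3])+[0,0,-.019]
for k in(0,.013):
  for w in(-.043,.043):print((proj(S,P+[w,0,k])[0]-[220,60])*2.8)
```

```text
t 4.3 pos [0.6586 0.0613 0.279 ] F [ 0.2  0.3 -0.3] w 0.0854 q6 -0.04
xyz share [-0.0105  0.0049  0.0561] rot [-0.0024 -0.0004  0.005 ]
[148.50831736 194.26128413]
[234.38116414 184.58884982]
[149.11361575 183.25147191]
[235.85237987 173.60870498]
```

View pics/c4.png

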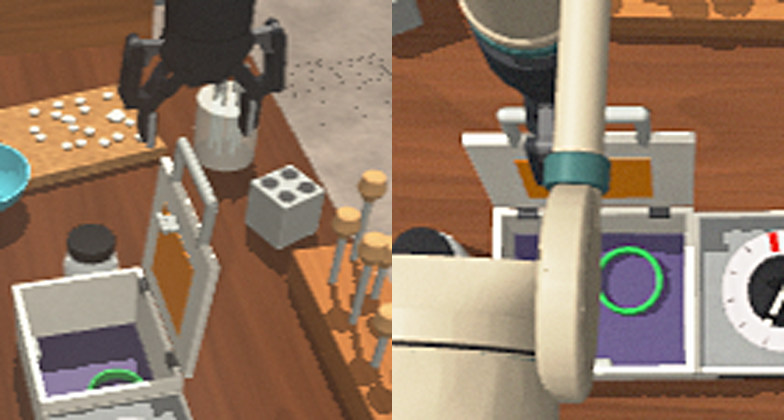

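The side crop shows the fingertips at (148,145) and (248,138), straddling the bar in x. In the top view the forearm hides the fingers. I'll go down the rest of the way and close gently, since the finger width will confirm whether the bar is held.

Emit:
apply_moves(xyz=[[-0.008,0,0.03],[0,0.004,0.032],[0,0,0],[0,0,0],[0,0,0],[0,0,0],[0,0,0],[0,0,0]], rot=[[0,0,0.004],[0,0,0],[0,0,0],[0,0,0],[0,0,0],[0,0,0],[0,0,0],[0,0,0]], hand=[1,1,1,-1,-1,-1,-1,-1], force=20)

```text
clock: 5.4
position: [0.6611, 0.0582, 0.2615]
ee_rot: [0.0, 0.698, 0.716, 0.0]
contact_force: [-0.6, 0.4, 0.7]
width: 0.0001
gripper_force: 0.0
```

Emit:
apply_moves(xyz=[[0,0,0],[0,0,0],[0,0,0],[0,0,0]], rot=[[0,0,0],[0,0,0],[0,0,0],[0,0,0]], hand=[-1,-1,-1,-1])

```text
clock: 5.9
position: [0.6611, 0.0582, 0.2614]
ee_rot: [-0.0, 0.698, 0.716, 0.0]
contact_force: [0.5, -0.6, 0.8]
width: -0.0
gripper_force: 0.0
```

The fingers shut on nothing, so the real tip is not where I assumed. I'll locate the closed tip by differencing against the first pictures.

Run:
```python
from h import *
from rig import get_image,status
import cv2
P=status.get_state()["position"]
for n,D in(("side",S),("top",T)):
    d=get_image(n);pickle.dump(d,open(n+"1.pkl","wb"))
    print(n,"TCP",proj(D,P)[0].round(1),"tcp+40",proj(D,P+[0,0,.04])[0].round(1),"bar",proj(D,bar(p[3]))[0].round(1))
    m=(np.abs(d["pixels"].astype(int)-D["pixels"]).max(2)>40)
    if n=="side":
        for v in range(70,135,2):
            c=np.where(m[v,250:340])[0]+250
            if len(c):print(v,c.min(),c.max(),len(c),[tuple(d["pixels"][v,x]) for x in c[[0,len(c)//2,-1]]] if v>100 else "")
    else:
        for v in range(84,160,3):
            c=np.where(m[v,170:290])[0]+170
            if len(c):print(v,c.min(),c.max(),len(c))
```

```text
side TCP [288.8 127.8] tcp+40 [290.  115.5] bar [289.  121.9]
70 279 311 33 
72 279 310 32 
74 279 310 32 
76 279 310 32 
78 279 310 32 
80 278 310 33 
82 277 310 34 
84 277 315 39 
86 276 316 40 
88 269 317 48 
90 268 318 45 
92 270 316 44 
94 270 314 40 
96 271 313 37 
98 273 311 34 
100 274 309 33 
102 276 307 32 [(np.uint8(80), np.uint8(60), np.uint8(51)), (np.uint8(54), np.uint8(46), np.uint8(42)), (np.uint8(111), np.uint8(103), np.uint8(92))]
104 278 305 28 [(np.uint8(78), np.uint8(60), np.uint8(48)), (np.uint8(55), np.uint8(49), np.uint8(46)), (np.uint8(83), np.uint8(78), np.uint8(74))]
106 280 299 20 [(np.uint8(80), np.uint8(59), np.uint8(49)), (np.uint8(57), np.uint8(50), np.uint8(46)), (np.uint8(69), np.uint8(64), np.uint8(58))]
108 282 297 14 [(np.uint8(61), np.uint8(51), np.uint8(46)), (np.uint8(52), np.uint8(44), np.uint8(41)), (np.uint8(87), np.uint8(85), np.uint8(80))]
110 286 296 7 [(np.uint8(46), np.uint8(40), np.uint8(33)), (np.uint8(72), np.uint8(68), np.uint8(62)), (np.uint8(55), np.uint8(47), np.uint8(44))]
112 285 296 7 [(np.uint8(128), np.uint8(127), np.uint8(1
[... 1215 characters left out ...]
118)), (np.uint8(136), np.uint8(135), np.uint8(125)), (np.uint8(122), np.uint8(119), np.uint8(109))]
130 293 296 4 [(np.uint8(127), np.uint8(126), np.uint8(117)), (np.uint8(138), np.uint8(137), np.uint8(127)), (np.uint8(122), np.uint8(118), np.uint8(105))]
top TCP [225.  123.3] tcp+40 [223.2 117.1] bar [224.1 120.8]
84 188 240 53
87 190 240 36
90 191 240 33
93 191 240 37
96 193 240 46
99 195 240 46
102 195 238 44
105 197 240 44
108 199 239 41
111 202 239 38
114 206 239 34
117 211 239 29
120 212 250 34
123 213 239 25
126 213 238 26
129 213 268 20
132 212 238 23
135 212 238 25
138 218 239 22
141 218 241 24
144 217 241 24
147 217 240 24
150 219 240 22
153 219 235 16
156 217 237 8
159 218 236 18
```

Run:
```python
from h import *
import cv2
d=[pickle.load(open("side%d.pkl"%i,"rb"))["pixels"][85:145,262:322,::-1] for i in(0,1)]
cv2.imwrite("pics/c5.png",np.hstack([cv2.resize(i,None,fx=6.6,fy=6.6,interpolation=cv2.INTER_CUBIC) for i in d]))
```

```text
(no output)
```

View pics/c5.png

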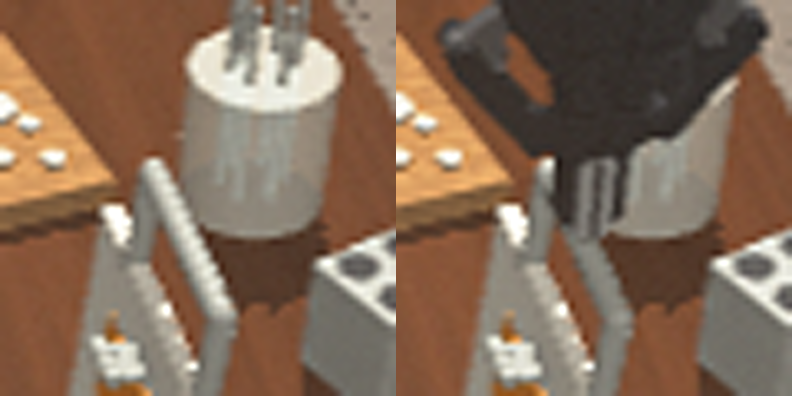

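The closed tips are at about (292,120.6) in the side picture, just over the bar and about 25 mm higher than the reading suggests. I'll open, go 25 mm lower and close again.

Emit:
apply_moves(xyz=[[0,0,0],[0,0,0],[0,0,0],[0,0,0],[0,0,0],[0,0,0.03],[0,0,0.03],[0,0,0.023]], rot=[[0,0,0],[0,0,0],[0,0,0],[0,0,0],[0,0,0],[0,0,0],[0,0,0],[0,0,0]], hand=[1,1,1,1,1,1,1,1])

```text
clock: 7.0
position: [0.6607, 0.0582, 0.2353]
ee_rot: [-0.001, 0.698, 0.716, -0.0]
contact_force: [-0.2, -0.5, 0.1]
width: 0.0851
gripper_force: 0.0
```

Emit:
apply_moves(xyz=[[0,0,0],[0,0,0],[0,0,0],[0,0,0],[0,0,0],[0,0,0],[0,0,0],[0,0,0]], rot=[[0,0,0],[0,0,0],[0,0,0],[0,0,0],[0,0,0],[0,0,0],[0,0,0],[0,0,0]], hand=[-1,-1,-1,-1,-1,-1,-1,-1], force=20)

```text
clock: 8.0
position: [0.6613, 0.0582, 0.2369]
ee_rot: [0.0, 0.698, 0.716, 0.0]
contact_force: [-0.7, -0.1, 2.0]
width: 0.0112
gripper_force: 20.0
```

Emit:
apply_moves(xyz=[[0,0,0],[0,0,0],[0,0,0.013],[0,0,0.014],[0,0,0],[0,0,0],[0,0,0],[0,0,0]], rot=[[0,0,0],[0,0,0],[0,0,0],[0,0,0],[0,0,0],[0,0,0],[0,0,0],[0,0,0]], hand=[0,0,0,0,-1,-1,-1,-1])

```text
clock: 9.0
position: [0.6611, 0.0582, 0.2282]
ee_rot: [-0.0, 0.698, 0.716, -0.0]
contact_force: [0.5, 0.4, -0.7]
width: 0.0111
gripper_force: 19.5
```

Run:
```python
from h import *
from rig import get_image
togo(bar(p[3])+[0,0,-.019],p[2])
for n in("side","top"):
    pickle.dump(get_image(n),open(n+"2.pkl","wb"))
# lid motion between: compare lid left edge in side image near lid centre
a,b=[pickle.load(open("side%d.pkl"%i,"rb"))["pixels"].astype(int) for i in(0,2)]
m=np.abs(a-b).max(2)>40
for v in range(100,185,6):
    c=np.where(m[v,262:310])[0]+262;print(v,list(c))
```

```text
t 9.0 pos [0.6611 0.0582 0.2282] F [ 0.5  0.4 -0.7] w 0.0111 q6 -0.04
xyz share [-1.000e-04 -3.000e-03 -1.129e-01] rot [-0.0002 -0.0001  0.0003]
100 [np.int64(267), np.int64(268), np.int64(269), np.int64(270), np.int64(271), np.int64(272), np.int64(273), np.int64(275), np.int64(276), np.int64(277), np.int64(278), np.int64(279), np.int64(280), np.int64(281), np.int64(282), np.int64(283), np.int64(284), np.int64(285), np.int64(286), np.int64(287), np.int64(288), np.int64(289), np.int64(290), np.int64(291), np.int64(292), np.int64(293), np.int64(294), np.int64(295), np.int64(296), np.int64(297), np.int64(298), np.int64(299), np.int64(300), np.int64(301), np.int64(302), np.int64(303), np.int64(304), np.int64(305), np.int64(306), np.int64(307), np.int64(308), np.int64(309)]
106 [np.int64(269), np.int64(270), np.int64(271), np.int64(272), np.int64(273), np.int64(274), np.int64(275), np.int64(283), np.int64(284), np.int64(285), np.int64(286), np.int64(287), np.int64(288), np.int64(289), np.int64(290), np.int64(291), np.int64(292), np.int64(293), np.int64(294), np.int64(295), np.int64(296), 
[... 578 characters left out ...]
int64(303), np.int64(304), np.int64(305), np.int64(306), np.int64(307)]
118 [np.int64(278), np.int64(279), np.int64(280), np.int64(281), np.int64(282), np.int64(283), np.int64(284), np.int64(285), np.int64(286), np.int64(287), np.int64(288), np.int64(289), np.int64(292), np.int64(293), np.int64(294), np.int64(295), np.int64(296), np.int64(297), np.int64(298)]
124 [np.int64(283), np.int64(284), np.int64(285), np.int64(287), np.int64(288), np.int64(292), np.int64(293), np.int64(294), np.int64(295)]
130 [np.int64(285), np.int64(286), np.int64(293), np.int64(294), np.int64(295), np.int64(296)]
136 []
142 []
148 [np.int64(295)]
154 [np.int64(296), np.int64(297)]
160 []
166 []
172 []
178 []
184 []
```

The bar is held: the width is steady at 11 mm and the lid has not moved. Next I'll work out the arc in tool axes.

Run:
```python
from h import *
A=np.linspace(p[3],.10,33);B=np.array([lid(a,.192,0,.005) for a in A])
D=np.diff(B,axis=0)/.3
for i in range(0,32,8):print([[0,round(d[0],3),round(-d[2],3)] for d in D[i:i+8]],A[i+8].round(3),bar(A[i+8]).round(4))
```

```text
[[0, np.float64(-0.031), np.float64(-0.003)], [0, np.float64(-0.031), np.float64(-0.002)], [0, np.float64(-0.031), np.float64(-0.0)], [0, np.float64(-0.031), np.float64(0.002)], [0, np.float64(-0.031), np.float64(0.003)], [0, np.float64(-0.031), np.float64(0.005)], [0, np.float64(-0.031), np.float64(0.006)], [0, np.float64(-0.03), np.float64(0.008)]] 1.276 [0.5856 0.0562 0.2757]
[[0, np.float64(-0.03), np.float64(0.009)], [0, np.float64(-0.03), np.float64(0.011)], [0, np.float64(-0.029), np.float64(0.012)], [0, np.float64(-0.028), np.float64(0.013)], [0, np.float64(-0.028), np.float64(0.015)], [0, np.float64(-0.027), np.float64(0.016)], [0, np.float64(-0.026), np.float64(0.017)], [0, np.float64(-0.025), np.float64(0.019)]] 0.884 [0.5187 0.0544 0.2421]
[[0, np.float64(-0.024), np.float64(0.02)], [0, np.float64(-0.023), np.float64(0.021)], [0, np.float64(-0.022), np.float64(0.022)], [0, np.float64(-0.021), np.float64(0.023)], [0, np.float64(-0.02), np.float64(0.024)], [0, np.float64(-0.019), np.float64(0.025)], [0, np.float64(-0.017), np.float64(0.026)], [0, np.float64(-0.016), np.float64(0.027)]] 0.492 [0.4698 0.0531 0.1856]
[[0, np.float64(-0.015), np.float64(0.028)], [0, np.float64(-0.013), np.float64(0.028)], [0, np.float64(-0.012), np.float64(0.029)], [0, np.float64(-0.011), np.float64(0.03)], [0, np.float64(-0.009), np.float64(0.03)], [0, np.float64(-0.008), np.float64(0.03)], [0, np.float64(-0.006), np.float64(0.031)], [0, np.float64(-0.005), np.float64(0.031)]] 0.1 [0.4461 0.0525 0.1146]
```

Emit:
apply_moves(xyz=[[0,-0.031,-0.003],[0,-0.031,-0.002],[0,-0.031,0],[0,-0.031,0.002],[0,-0.031,0.003],[0,-0.031,0.005],[0,-0.031,0.006],[0,-0.03,0.008]], rot=[[0,0,0],[0,0,0],[0,0,0],[0,0,0],[0,0,0],[0,0,0],[0,0,0],[0,0,0]], hand=[-1,-1,-1,-1,-1,-1,-1,-1], force=25)

```text
clock: 10.1
position: [0.5862, 0.0558, 0.2229]
ee_rot: [0.0, 0.698, 0.716, -0.0]
contact_force: [-0.7, -2.4, 5.2]
width: 0.0111
gripper_force: 25.8
```

Emit:
apply_moves(xyz=[[0,-0.03,0.009],[0,-0.03,0.011],[0,-0.029,0.012],[0,-0.028,0.013],[0,-0.028,0.015],[0,-0.027,0.016],[0,-0.026,0.017],[0,-0.025,0.019]], rot=[[0,0,0],[0,0,0],[0,0,0],[0,0,0],[0,0,0],[0,0,0],[0,0,0],[0,0,0]], hand=[-1,-1,-1,-1,-1,-1,-1,-1])

```text
clock: 11.1
position: [0.5196, 0.0538, 0.1882]
ee_rot: [0.0, 0.698, 0.716, -0.001]
contact_force: [0.2, -5.1, 0.8]
width: 0.0114
gripper_force: 26.3
```

Emit:
apply_moves(xyz=[[0,-0.024,0.02],[0,-0.023,0.021],[0,-0.022,0.022],[0,-0.021,0.023],[0,-0.02,0.024],[0,-0.019,0.025],[0,-0.017,0.026],[0,-0.016,0.027]], rot=[[0,0,0],[0,0,0],[0,0,0],[0,0,0],[0,0,0],[0,0,0],[0,0,0],[0,0,0]], hand=[-1,-1,-1,-1,-1,-1,-1,-1])

```text
clock: 12.1
position: [0.4705, 0.0526, 0.1316]
ee_rot: [-0.0, 0.697, 0.717, -0.001]
contact_force: [0.3, -5.7, -0.1]
width: 0.0108
gripper_force: 26.8
```

Emit:
apply_moves(xyz=[[0,-0.015,0.028],[0,-0.013,0.028],[0,-0.012,0.029],[0,-0.011,0.03],[0,-0.009,0.03],[0,-0.008,0.03],[0,-0.006,0.031],[0,0,0]], rot=[[0,0,0],[0,0,0],[0,0,0],[0,0,0],[0,0,0],[0,0,0],[0,0,0],[0,0,0]], hand=[-1,-1,-1,-1,-1,-1,-1,-1])

```text
clock: 13.1
position: [0.4474, 0.052, 0.0693]
ee_rot: [-0.001, 0.697, 0.717, -0.002]
contact_force: [-0.8, -6.8, -2.0]
width: 0.0108
gripper_force: 27.5
```

Emit:
apply_moves(xyz=[[0,-0.004,0.02],[0,-0.002,0.02],[0,-0.001,0.02],[0,0,0.02],[0,0,0]], rot=[[0,0,0],[0,0,0],[0,0,0],[0,0,0],[0,0,0]], hand=[-1,-1,-1,-1,-1], force=70)

```text
clock: 13.72
position: [0.4443, 0.052, 0.0454]
ee_rot: [-0.002, 0.697, 0.717, -0.002]
contact_force: [-1.6, -6.5, -2.5]
width: 0.0102
gripper_force: 69.2
```

Emit:
apply_moves(xyz=[[0,0,0.01],[0,0,0.01],[0,0,0]], rot=[[0,0,0],[0,0,0],[0,0,0]], hand=[-1,-1,-1])

```text
clock: 14.1
position: [0.4439, 0.052, 0.0389]
ee_rot: [-0.002, 0.697, 0.717, -0.002]
contact_force: [-0.9, -6.5, -6.5]
width: 0.0102
gripper_force: 68.8
```

Emit:
apply_moves(xyz=[[0,0,0.01],[0,0,0.01],[0,0,0]], rot=[[0,0,0],[0,0,0],[0,0,0]], hand=[-1,-1,-1])

```text
clock: 14.48
position: [0.4439, 0.052, 0.0364]
ee_rot: [-0.002, 0.697, 0.717, -0.002]
contact_force: [-9.8, -6.3, 25.8]
width: 0.0104
gripper_force: 71.6
```

Run:
```python
from h import *
from rig import get_image
togo(bar(0)+[0,0,-.019],p[2])
d=get_image("side");pickle.dump(d,open("side3.pkl","wb"))
for a in(0,.1,.15):
    print(a,[proj(S,box(p,lid(a,u,y,v)))[0].round(1) for u,y,v in((.15,.09,.01),(.15,-.09,.01),(.192,-.05,.005))])
# brightness profile: vertical column through the lid's front-right corner
img=d["pixels"];g=img.mean(2).astype(int)
for du in(232,236,240,244):print(du,g[150:225,du].tolist())
```

```text
t 14.475 pos [0.4439 0.052  0.0364] F [-9.8 -6.3 25.8] w 0.0104 q6 -0.06
xyz share [ 0.0012  0.0017 -0.1338] rot [-0.005   0.0009  0.0013]
0 [array([223.7, 159. ]), array([233.6, 201. ]), array([216.9, 194.2])]
0.1 [array([224. , 155.4]), array([234. , 197.4]), array([216.9, 189.7])]
0.15 [array([224.3, 153.5]), array([234.4, 195.6]), array([217.2, 187.3])]
232 [100, 98, 99, 98, 99, 98, 97, 88, 179, 255, 255, 60, 87, 126, 97, 80, 76, 72, 71, 68, 67, 61, 114, 216, 255, 254, 252, 251, 251, 252, 251, 253, 255, 163, 166, 169, 168, 169, 171, 169, 139, 199, 226, 205, 182, 144, 132, 123, 130, 129, 132, 133, 133, 134, 134, 135, 123, 114, 104, 99, 89, 82, 84, 72, 73, 73, 75, 74, 72, 72, 72, 73, 71, 75, 74]
236 [101, 99, 100, 99, 99, 100, 98, 87, 255, 254, 252, 253, 254, 254, 255, 253, 205, 209, 207, 255, 255, 253, 252, 252, 252, 251, 251, 252, 251, 251, 252, 251, 251, 251, 251, 251, 252, 254, 254, 254, 254, 253, 251, 251, 250, 251, 251, 250, 251, 253, 255, 178, 157, 152, 168, 166, 166, 145, 164, 168, 167, 158, 220, 196, 180, 165, 130, 117, 105, 100, 121, 105, 122, 83, 88]
240 [101, 98, 100, 99, 100, 101, 90, 200, 255, 252, 251, 252, 252, 254, 242, 174, 179, 181, 181, 180, 180, 181, 180, 180, 179, 178, 175, 214, 214, 224, 248, 251, 249, 254, 253, 252, 252, 252, 252, 251, 251, 251, 251, 251, 251, 251, 251, 251, 251, 254, 226, 158, 163, 172, 171, 173, 167, 171, 105, 104, 99, 181, 177, 175, 176, 174, 173, 173, 171, 218, 217, 221, 250, 254, 253]
244 [106, 159, 226, 176, 166, 157, 147, 255, 253, 252, 252, 252, 253, 254, 191, 178, 181, 181, 182, 184, 182, 182, 182, 183, 184, 183, 183, 185, 184, 184, 185, 184, 183, 184, 185, 184, 185, 183, 183, 180, 202, 254, 252, 250, 251, 251, 250, 251, 252, 254, 155, 174, 176, 174, 172, 173, 171, 116, 109, 105, 187, 180, 179, 179, 180, 179, 179, 179, 178, 181, 179, 180, 181, 179, 177]
```

The arm meets a firm stop at 26 N, and the lid's front edge in the picture sits at the a=0 prediction, so the lid is shut. I'll ease off, open slightly (the box wall is near) and raise the tool.

Emit:
apply_moves(xyz=[[0,0,-0.008],[0,0,0],[0,0,0],[0,0,0],[0,0,-0.05],[0,0,-0.1],[0,0,-0.12],[0,0,-0.12]], rot=[[0,0,0],[0,0,0],[0,0,0],[0,0,0],[0,0,0],[0,0,0],[0,0,0],[0,0,0]], hand=[-1,-0.5,-0.5,-0.5,-0.5,-0.5,-0.5,-0.5], force=20)

```text
clock: 15.52
position: [0.447, 0.0529, 0.1551]
ee_rot: [-0.001, 0.698, 0.716, 0.0]
contact_force: [0.5, 1.2, -0.1]
width: 0.0213
gripper_force: 0.0
```

Run:
```python
from h import *
from rig import get_image
c=box(p,[0,-.172,.113])[0];print("dial top",c)
togo(c+[0,0,.06],p[2])
d=get_image("side");pickle.dump(d,open("side4.pkl","wb"))
g=d["pixels"].mean(2).astype(int)
for du in(220,236,240,244):print(du,g[150:225,du].tolist())
print("top box corner wall ref:",proj(S,box(p,[[-.075,.09,.09],[-.075,-.09,.09],[-.075,-.09,.1]])).round(1))
```

```text
dial top [ 0.56616254 -0.11640005  0.113     ]
t 15.525 pos [0.447  0.0529 0.1551] F [ 0.5  1.2 -0.1] w 0.0213 q6 -0.06
xyz share [-0.5746  0.3819 -0.0605] rot [-0.0006 -0.0008  0.0001]
220 [62, 63, 56, 58, 69, 69, 82, 80, 81, 93, 112, 97, 94, 94, 94, 93, 93, 83, 218, 183, 141, 131, 91, 94, 96, 95, 94, 94, 95, 93, 93, 94, 94, 95, 93, 91, 93, 93, 91, 90, 86, 80, 199, 205, 164, 135, 91, 92, 94, 93, 94, 95, 94, 93, 92, 96, 70, 73, 69, 91, 90, 89, 89, 89, 89, 90, 88, 89, 89, 89, 85, 87, 84, 85, 84]
236 [103, 104, 104, 102, 103, 102, 100, 91, 255, 254, 252, 251, 251, 252, 253, 248, 250, 250, 254, 254, 253, 253, 252, 252, 252, 251, 251, 252, 252, 251, 252, 252, 251, 251, 251, 251, 251, 251, 252, 251, 252, 251, 251, 251, 250, 251, 252, 251, 251, 253, 255, 171, 161, 151, 166, 169, 166, 146, 163, 168, 168, 158, 219, 198, 180, 166, 132, 120, 106, 100, 125, 106, 121, 84, 89]
240 [101, 102, 102, 100, 102, 101, 94, 199, 255, 252, 251, 252, 252, 254, 242, 175, 180, 180, 182, 182, 182, 181, 182, 181, 180, 179, 179, 215, 213, 250, 247, 251, 249, 254, 253, 252, 252, 252, 252, 251, 251, 251, 251, 251, 251, 251, 251, 251, 251, 254, 222, 160, 162, 175, 172, 173, 167, 173, 106, 108, 104, 183, 178, 177, 178, 177, 172, 172, 171, 219, 217, 222, 250, 254, 253]
244 [108, 160, 225, 179, 164, 160, 149, 255, 253, 252, 252, 252, 253, 254, 195, 180, 181, 181, 183, 182, 182, 184, 184, 186, 183, 185, 183, 184, 186, 184, 185, 186, 186, 185, 187, 187, 185, 184, 183, 180, 203, 254, 252, 250, 251, 251, 251, 251, 252, 254, 157, 174, 178, 173, 172, 174, 171, 119, 111, 104, 188, 181, 180, 180, 181, 180, 180, 180, 180, 179, 178, 179, 180, 178, 174]
top box corner wall ref: [[223.9 161.5]
 [233.7 203.5]
 [233.6 201.2]]
```

The lid edge has not moved since I let go. Next I'll get the mark and pointer angles accurately from the first top picture by deprojecting segmented pixels.

```bash
cat >> h.py <<'E'
import cv2
def unproj(d,uv,z):
    q=d["orientation"];M=R.from_quat([*q[1:],q[0]]).as_matrix();f=192/np.tan(np.radians(d["fovy"]/2));uv=np.atleast_2d(uv)
    r=np.c_[(uv[:,0]-d["cx"])/f,(uv[:,1]-d["cy"])/f,np.ones(len(uv))]@M.T
    return (d["origin"]+r*((z-d["origin"][2])/r[:,2])[:,None])[:,:2]
def dialread(d,u0,u1,v0,v1,ztop=.113,zr=.077):
    a=d["pixels"][v0:v1,u0:u1].astype(int);r,g,b=a[...,0],a[...,1],a[...,2]
    off=np.array([u0,v0])
    pt=lambda m:np.argwhere(m)[:,::-1]+off
    red=pt((r>150)&(g<110)&(b<110))
    cr=unproj(d,red,zr);
    white=((a.min(2)>228)).astype(np.uint8)
    cs,_=cv2.findContours(white,cv2.RETR_EXTERNAL,cv2.CHAIN_APPROX_NONE);c=max(cs,key=cv2.contourArea)[:,0]+off
    (ex,ey),ax,_=cv2.fitEllipse(c.astype(np.float32));C=unproj(d,[ex,ey],zr)[0]
    ang=lambda v:(np.pi+p[2]-np.arctan2(v[1],v[0]))%(2*np.pi)
    Cp=box(p,[0,-.172,zr])[0,:2]
    print("ring px",ex,ey,ax,"centre",C,"model",Cp,"red n",len(red),"mark angle(ring)",ang(cr.mean(0)-C),"(model)",ang(cr.mean(0)-Cp))
    ct=proj(d,[*C,ztop])[0]
    yy,xx=np.mgrid[v0:v1,u0:u1];near=np.hypot(xx-ct[0],yy-ct[1])<14
    n,lab,st,ce=cv2.connectedComponentsWithStats(((a.min(2)>170)&near).astype(np.uint8))
    for i in range(1,n):
        if st[i,4]<5:continue
        w=unproj(d,pt(lab==i),ztop);m=w.mean(0);vv=np.linalg.svd(w-m)[2][0]
        if vv@(m-C)<0:vv=-vv
        print(" white blob n",st[i,4],"px",(ce[i]+off).round(1),"r",np.hypot(*(m-C)).round(4),"dir",ang(vv).round(3),"radial",ang(m-C).round(3),"top centre px",ct.round(1))
    return C
E
python3 - <<'E'
from h import *
dialread(T,272,323,157,211)
E
```

```text
ring px 301.3468322753906 181.55491638183594 (39.68474578857422, 53.25389862060547) centre [ 0.57078125 -0.12268426] model [ 0.56616254 -0.11640005] red n 15 mark angle(ring) 2.827115543785193 (model) 2.9928938120537385
 white blob n 175 px [308.  173.9] r 0.0185 dir 5.466 radial 3.907 top centre px [302.8 179.2]
 white blob n 31 px [298.3 186. ] r 0.0203 dir 0.466 radial 0.6 top centre px [302.8 179.2]
```

```bash
cat >> h.py <<'E'
def ringfit(d,c0,zr=.077):
    g=cv2.GaussianBlur(d["pixels"].min(2).astype(np.float32),(0,0),.6);E=[]
    for t in np.arange(0,2*np.pi,np.pi/36):
        rr=np.arange(18,27,.1);q=np.array([c0[0]+rr*np.cos(t),c0[1]+rr*np.sin(t)],np.float32)
        s=cv2.remap(g,q[0][None],q[1][None],cv2.INTER_LINEAR)[0];k=np.gradient(s).argmin()
        if s[max(0,k-12)]>215: E.append(q[:,k])
    W=unproj(d,np.array(E),zr)
    o=least_squares(lambda x:np.hypot(*(W-x[:2]).T)-x[2],[*W.mean(0),.055],loss='soft_l1',f_scale=.001)
    print("ring",o.x,len(W),"rms",np.sqrt(np.mean(np.sort(np.abs(o.fun))[:int(.8*len(W))]**2)))
    return o.x[:2]
E
python3 - <<'E'
from h import *
ang=lambda v:(np.pi+p[2]-np.arctan2(v[1],v[0]))%(2*np.pi)
a=T["pixels"].astype(int);m=(a[...,0]-a[...,1:].max(2)>60);m[:157]=0;m[175:]=0;m[:,:285]=0;m[:,310:]=0
px=np.argwhere(m)[:,::-1];wt=(a[...,0]-a[...,1:].max(2))[m];print(px.tolist())
for z in(.0765,.079):
    C=ringfit(T,(299.5,183.6),z);w=unproj(T,px,z);print(C,ang(np.average(w,axis=0,weights=wt)-C),"R",np.hypot(*(w-C).T).round(3))
E
```

```text
[[294, 163], [295, 163], [296, 163], [295, 164], [296, 164], [297, 164], [295, 165], [296, 165], [297, 165], [295, 166], [296, 166], [297, 166], [295, 167], [296, 167], [297, 167], [295, 168], [296, 168], [297, 168], [296, 169], [297, 169]]
ring [ 0.5665506  -0.11869019  0.05638179] 63 rms 0.0011575653623984194
[ 0.5665506  -0.11869019] 2.9400811509344384 R [0.054 0.054 0.053 0.051 0.051 0.05  0.049 0.048 0.048 0.046 0.045 0.045
 0.043 0.043 0.042 0.041 0.04  0.04  0.038 0.037]
ring [ 0.56615627 -0.11845146  0.05623772] 63 rms 0.0011549357354486438
[ 0.56615627 -0.11845146] 2.9400530787008594 R [0.054 0.053 0.053 0.051 0.05  0.05  0.048 0.048 0.047 0.046 0.045 0.045
 0.043 0.043 0.042 0.041 0.04  0.04  0.038 0.037]
```

Emit:
apply_moves(xyz=[[-0.07,0.04,-0.02],[-0.1,0.07,-0.01],[-0.1,0.07,0],[-0.1,0.07,0],[-0.1,0.07,0],[-0.1,0.06,0],[0,0,0]], rot=[[0,0,0],[0,0,0],[0,0,0],[0,0,0],[0,0,0],[0,0,0],[0,0,0]], hand=[0,0,0,0,0,0,0])

```text
clock: 16.45
position: [0.5672, -0.1172, 0.1623]
ee_rot: [0.0, 0.698, 0.716, 0.0]
contact_force: [-0.1, 0.3, 0.7]
width: 0.0427
gripper_force: 0.0
```

Emit:
apply_moves(xyz=[[0,0,0],[0,0,0],[0,0,0],[0,0,0],[0,0,0],[0,0,0],[0,0,0],[0,0,0]], rot=[[0,0,-0.132],[0,0,-0.132],[0,0,-0.132],[0,0,-0.132],[0,0,-0.132],[0,0,-0.132],[0,0,-0.132],[0,0,-0.132]], hand=[0,0,0,0,0,0,0,0])

```text
clock: 17.45
position: [0.565, -0.114, 0.1629]
ee_rot: [-0.001, 0.215, 0.977, 0.001]
contact_force: [-0.5, -0.1, 1.2]
width: 0.0427
gripper_force: 0.0
```

Run:
```python
from h import *
togo([.5663,-.1178,.064],np.pi/2-.466+p[2])
```

```text
t 17.45 pos [ 0.565  -0.114   0.1629] F [-0.5 -0.1  1.2] w 0.0427 q6 -1.46
xyz share [-0.0098 -0.01    0.3297] rot [ 0.0008 -0.0015  0.0061]
```

Emit:
apply_moves(xyz=[[-0.005,-0.005,0.06],[-0.003,-0.003,0.06],[0,0,0.06],[0,0,0.05],[0,0,0.04],[0,0,0.03],[0,0,0.02],[0,0,0]], rot=[[0,0,0.006],[0,0,0],[0,0,0],[0,0,0],[0,0,0],[0,0,0],[0,0,0],[0,0,0]], hand=[0,0,0,0,0,0,0,0])

```text
clock: 18.45
position: [0.5668, -0.1186, 0.067]
ee_rot: [-0.0, 0.221, 0.975, 0.0]
contact_force: [0.2, -0.3, -0.0]
width: 0.0427
gripper_force: 0.0
```

Emit:
apply_moves(xyz=[[0,0,0],[0,0,0],[0,0,0],[0,0,0]], rot=[[0,0,0],[0,0,0],[0,0,0],[0,0,0]], hand=[-1,-1,-1,-1], force=30)

```text
clock: 18.95
position: [0.568, -0.1176, 0.068]
ee_rot: [0.001, 0.221, 0.975, 0.001]
contact_force: [0.6, 4.3, 1.9]
width: 0.0132
gripper_force: 32.6
```

Run:
```python
from h import *
togo([.5663,-.1178,.064],np.pi/2-2.94+p[2])
from rig import status
s=status.get_state();print(s["moment"],s["gripper_force"])
```

```text
t 18.95 pos [ 0.568  -0.1176  0.068 ] F [0.6 4.3 1.9] w 0.0132 q6 -1.45
xyz share [ 0.0048 -0.0032  0.0134] rot [ 2.8000e-03 -2.3000e-03  2.3573e+00]
[ 0.70041417 -0.261018   -0.00741898] 32.58129447698593
```

Emit:
apply_moves(xyz=[[0,0,0],[0,0,0],[0,0,0],[0,0,0],[0,0,0],[0,0,0],[0,0,0],[0,0,0]], rot=[[0,0,0.14],[0,0,0.14],[0,0,0.14],[0,0,0.14],[0,0,0.14],[0,0,0.14],[0,0,0.14],[0,0,0.14]], hand=[-1,-1,-1,-1,-1,-1,-1,-1])

```text
clock: 19.95
position: [0.5665, -0.1183, 0.068]
ee_rot: [-0.0, 0.725, 0.689, -0.0]
contact_force: [-0.4, 3.0, 5.1]
width: 0.0135
gripper_force: 32.9
```

Emit:
apply_moves(xyz=[[0,0,0],[0,0,0],[0,0,0],[0,0,0],[0,0,0],[0,0,0],[0,0,0],[0,0,0]], rot=[[0,0,0.15],[0,0,0.15],[0,0,0.15],[0,0,0.15],[0,0,0.15],[0,0,0.15],[0,0,0.15],[0,0,0.15]], hand=[-1,-1,-1,-1,-1,-1,-1,-1])

```text
clock: 20.95
position: [0.5651, -0.1171, 0.068]
ee_rot: [-0.001, 0.991, 0.131, -0.001]
contact_force: [-3.9, 5.7, 7.0]
width: 0.0129
gripper_force: 33.2
```

Emit:
apply_moves(xyz=[[0,0,0],[0,0,0]], rot=[[0,0,0],[0,0,0]], hand=[-1,-1])

```text
clock: 21.2
position: [0.5651, -0.1171, 0.068]
ee_rot: [-0.001, 0.991, 0.133, -0.001]
contact_force: [-3.4, 4.9, 6.8]
width: 0.0131
gripper_force: 33.1
```

Run:
```python
from h import *
togo([.5663,-.1178,.064],np.pi/2-2.94+p[2])
```

```text
t 21.2 pos [ 0.5651 -0.1171  0.068 ] F [-3.4  4.9  6.8] w 0.0131 q6 0.98
xyz share [0.0032 0.0033 0.0132] rot [-0.0031  0.0022  0.0373]
```

Emit:
apply_moves(xyz=[[0,0,0],[0,0,0],[0,0,0],[0,0,0],[0,0,0],[0,0,-0.1],[0,0,-0.17],[0,0,-0.17]], rot=[[0,0,0.037],[0,0,0],[0,0,0],[0,0,0],[0,0,0],[0,0,0],[0,0,0],[0,0,0]], hand=[-1,-1,0,0,0,0,0,0])

```text
clock: 22.2
position: [0.5667, -0.1189, 0.2003]
ee_rot: [-0.0, 0.993, 0.114, -0.0]
contact_force: [1.3, 1.2, -0.1]
width: 0.0427
gripper_force: 0.0
```

Emit:
apply_moves(xyz=[[0,-0.15,0],[0,-0.15,0],[0,-0.15,0],[0,-0.15,0],[0,-0.15,0],[0,-0.15,0],[0,-0.1,0],[0,0,0]], rot=[[0,0,0],[0,0,0],[0,0,0],[0,0,0],[0,0,0],[0,0,0],[0,0,0],[0,0,0]], hand=[0,0,0,0,0,0,0,0])

```text
clock: 23.2
position: [0.4984, 0.175, 0.1992]
ee_rot: [-0.0, 0.993, 0.116, 0.0]
contact_force: [-0.1, 0.1, 0.2]
width: 0.0429
gripper_force: 0.0
```

Run:
```python
from h import *
from rig import get_image,status
print(status.get_state()["position"])
t=get_image("top");s=get_image("side")
pickle.dump(t,open("top5.pkl","wb"));pickle.dump(s,open("side5.pkl","wb"))
f=lambda i,h:cv2.resize(i,(int(i.shape[1]*h/i.shape[0]),h),interpolation=cv2.INTER_CUBIC)
A=f(t["pixels"][155:213,270:328,::-1],390);B=f(s["pixels"][120:270,205:310,::-1],560)
C=np.zeros((560,A.shape[1]+B.shape[1],3),np.uint8);C[:390,:390]=A;C[:,390:]=B;cv2.imwrite("pics/c6.png",C)
c=ringfit(t,(299.5,183.6))
dialread(t,272,323,157,211)
```

```text
[0.49843911 0.17503141 0.19923515]
ring [ 0.56609822 -0.11776051  0.05545383] 57 rms 0.0004309294007433856
ring px 299.5123596191406 183.5607147216797 (37.95742416381836, 38.907169342041016) centre [ 0.56549376 -0.11808936] model [ 0.56616254 -0.11640005] red n 15 mark angle(ring) 2.959424467744218 (model) 2.9928938120537385
 white blob n 116 px [306.4 175.1] r 0.0206 dir 2.33 radial 3.86 top centre px [300.9 181.3]
 white blob n 15 px [291.7 172.3] r 0.0316 dir 0.821 radial 2.357 top centre px [300.9 181.3]
```

View pics/c6.png

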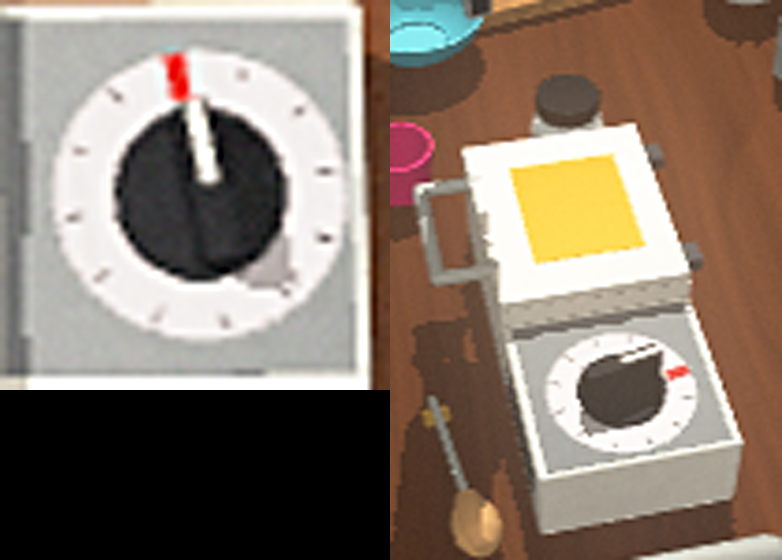

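The picture shows the lid flat and shut. The pointer stripe runs from (210,182) to (196,98) and the red mark is at (176,78), about 2° apart by eye, so I'll measure both precisely.

```bash
cat > m.py <<'E'
from h import *
ang=lambda v:(np.pi+p[2]-np.arctan2(v[1],v[0]))%(2*np.pi)
def meas(d,zr=.0765,zt=.1135):
    a=d["pixels"].astype(int)
    k=a[...,0]-a[...,1:].max(2);m=k>30;m[:157]=0;m[175:]=0;m[:,:285]=0;m[:,310:]=0
    C=ringfit(d,(299.5,183.6),zr);w=unproj(d,np.argwhere(m)[:,::-1],zr);wt=k[m]
    M=np.average(w,axis=0,weights=wt);u=np.linalg.svd((w-M)*np.sqrt(wt)[:,None])[2][0];u=u*np.sign(u@(M-C))
    # pointer stripe: bright pixels on the black disc, weighted by brightness
    g=a.min(2).clip(60)-60;yy,xx=np.mgrid[:384,:512];ct=proj(d,[*C,zt])[0]
    x0,y0=270+390/390*0,155
    s=(yy>=171)&(yy<=182)&(np.abs(xx-(299+(yy-169.6)*.167))<3.2)
    ws=unproj(d,np.argwhere(s)[:,::-1],zt);gs=g[s]
    P=np.average(ws,axis=0,weights=gs);v=np.linalg.svd((ws-P)*np.sqrt(gs)[:,None])[2][0];v=v*np.sign(v@(P-C))
    print("mark radial",ang(M-C),"mark dir",ang(u),"| pointer dir",ang(v),"radial",ang(P-C),"r",np.hypot(*(P-C)),"off-axis mm",1e3*np.cross(v,C-P))
    # row-wise centroids
    print([ (y,round(float(np.average(xx[y][s[y]],weights=g[y][s[y]])),2)) for y in range(171,183)])
E
python3 -W ignore - <<'E'
from m import *
from rig import status
meas(pickle.load(open("top5.pkl","rb")))
E
```

```text
ring [ 0.56617688 -0.11780798  0.0554823 ] 57 rms 0.0004311425212053475
mark radial 2.9617601481376847 mark dir 2.9567283198512477 | pointer dir 2.9436309640849054 radial 2.9085607330170373 r 0.012632508843705216 off-axis mm -0.44293419539959655
[(171, 298.69), (172, 298.65), (173, 299.0), (174, 299.03), (175, 299.47), (176, 299.47), (177, 299.94), (178, 300.01), (179, 300.15), (180, 300.5), (181, 300.52), (182, 300.55)]
```

```bash
python3 -c "
from rig import job;print(job.sign_off())"
```

```text
the job is handed in; nothing more can be done
None
```

I lowered the lid under grip and pressed it fully home past its catch, then turned the dial clockwise until its pointer was within about 1° of the red mark; the job is handed in at about 23 s of robot time, with the gripper clear of everything, though I got no verdict back.

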